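# Load ceramic slabs into the drying rack

### The job

Two white ceramic slabs, one thin and one thick, stand on the lab bench beside an aluminium drying rack with one narrow and one wide slot. Load the rack for drying: put each slab upright into the slot that fits its thickness, the thin one in the narrow slot and the thick one in the wide slot, each right down on the slot floor, and let go.

Things in the scene. Friction and masses are not known exactly. Their poses are not given: they have to be found in the camera images.
- thin_slab: Loose plain white ceramic slab standing on its long edge on the bench: 100 mm long (its x), 16 mm thick (its y), 90 mm tall (its z), about 200 to 360 g. Origin: centre of its underside. Its two faces look alike, so a half turn about z changes nothing. Grip it across its thickness, near the top.
- thick_slab: Loose plain white ceramic slab standing on its long edge on the bench: 100 mm long (its x), 32 mm thick (its y), 90 mm tall (its z), about 400 to 700 g. Origin: centre of its underside. Its two faces look alike, so a half turn about z changes nothing. Grip it across its thickness, near the top.
- narrow_slot: Fixed aluminium unit of the rack, 142 x 99 mm; the two stand 100 mm apart in either order. Its upright slot is 24 mm wide, for the slab 16 mm thick. Origin: centre of its underside, 4 mm above the bench; x along the slot, y across, z up. Slot floor 6 mm above the origin; cheeks vertical to 32 mm, then flared to a mouth 44 mm wide at 49 mm. Inside length 130 mm, between end walls whose tops are 32 mm above the origin.
- wide_slot: Fixed aluminium unit of the rack, 142 x 99 mm; the two stand 100 mm apart in either order. Its upright slot is 40 mm wide, for the slab 32 mm thick. Origin: centre of its underside, 4 mm above the bench; x along the slot, y across, z up. Slot floor 6 mm above the origin; cheeks vertical to 32 mm, then flared to a mouth 60 mm wide at 49 mm. Inside length 130 mm, between end walls whose tops are 32 mm above the origin.
Not all that is in view belongs to the job. Leave any blue look-alike of the thin_slab alone.

How it is judged:
By the outcome, as a careful person would: the job done as asked, in the order asked, and still so for the second after the job is handed in, with the robot touching nothing.
It also fails if it takes over 69 s, if anything falls off the work surface, if the arm or the gripper's body presses on something with over 40 N, if the wrist force passes 120 N, or if a joint passes its speed limit or range.

### The arm

A 6-joint arm with a two-finger parallel gripper is mounted at the origin on the work surface. World frame = base frame: x ahead of the robot, y to its left, z up, the work surface at z = 0. Lengths are in m, angles in rad, forces in N, time in s.
With the tool pointing down it reaches from about 0.35 to 0.775 m from the base axis. Payload 5.5 kg.
Tool frame: the origin (TCP) lies midway between the tips of the shut fingers; the grasp point (between the pads) lies grasp_offset behind it (grasp_offset is the distance from the TCP to the grasp point, in m); z points along the fingers, y is the line along which they close (so a half turn about z gives the same grasp; the last joint's range is limited). The gripper opens to 85 mm and grips with 20 to 120 N. Pads are 22 mm wide; open, the fingers measure 114 mm over their backs; the gripper's body (76 mm by 85 mm) begins 54 mm behind the grasp point. The pads swing forward as they close: fully open they stand 13 mm farther back than shut.
Start: joints at [-1.384, 0.313, 0.046, 1.304, 0, 1.431], TCP at [0.185, -0.545, 0.231] pointing down, gripper open.
Joint ranges: [-2.76, 2.76], [-0.86, 1.69], [-1.03, 1.26], [-2.2, 2.34], [-1.47, 1.5], [-3.14, 3.14]. Speed limits (rad/s): [2.57, 2.57, 3.14, 3.14, 3.14, 3.14].

### API

Orientations are given as a unit quaternion [w, x, y, z].
In Python, from workcell import * gives the robot as it stands.
- The arm moves only by the tool step_arm, never from a script. Its argument "deltas" is a list of rows, each a list of 7 numbers: the shift along the world's x, y, z in mm, then the turn, a rotation vector about the world's x, y, z in degrees, then the gripper's target within -1 to 1 (fully open at 1, half-way at 0, shut at -1). A call has 1 to 5 rows; each row shifts and turns the commanded pose from where the row before left it; what a row does not reach is not made up. A row lasts 1/10 s, in which the tool goes at most 50 mm and 8.59 degrees, less where a joint would pass 70% of its speed; a pose out of reach is approached as far as the arm can. A call is refused whole if a number of a shift passes 50 or a number of a turn 8.59, either way. A call with a gripper value outside its range is refused whole. The fingers move at their own pace and stop on an object; "newtons" is the grip in N (left out, the last holds). Time passes only in rows, so rows that do not move let the fingers close. It gives the time, the measured TCP pose, the force, the opening and the grip force at its end, in the units of the state.
- get_state(): the state, without advancing time (a new reading comes with each control period).
- read_camera(name): name is "side" or "top"; returns a dict with "image" (480x640x3 uint8, red, green, blue), "z_map" (480x640 float32, m along the optical axis (not along the pixel's ray), 0 where there is no reading), "K" (3x3 intrinsics, pixels), "dist_coeffs" ([k1, k2, p1, p2, k3] as OpenCV has them; the pictures are not rectified), "world_from_camera" (4x4, takes a point from camera to world coordinates). Camera axes: x right, y down, z forward; pixel columns grow to the right and rows downward; lengths in m; the calibration is good to about 2 mm. A picture is of the moment at which its call begins.
- hand_in(): hands the job in; it is judged then, once.
The state is a dict: "clock": time; "joint_pos": joint angles; "qvel": joint speeds; "tau": joint torques, N m; "tcp_pos": TCP position; "orientation": TCP orientation; "wrist_force": force on the tool from outside, world axes, zero at the start; "ft_torque": the same for the moment, N m; "finger_gap": finger opening in m; "grip_force": force on a finger pad.
Only numpy, scipy, OpenCV 4.12 (cv2) and the standard library are available. Lean on these libraries where they do the work, as an engineer would, in place of code of your own. Each camera call takes 0.05 s, during which the arm holds its last target. There are 200 camera calls.

## Working session

There is one attempt and no reset: what is moved stays moved. The work goes in short steps, Python scripts to look and compute and a tool call to move; the robot and the scene stay as the last step left them, time stands still between calls to the robot, and variables do not carry over. Pictures are saved under pics/ and viewed, at most 10 in all, crops included, and the job is handed in when it is done.

Besides the shell and the picture viewer there is one more tool, called after "Call:" as name([rows], argument=value, ...), one row to a line, values as JSON. step_arm: Moves the arm, as the interface text tells. Its arguments: {"type":"object","properties":{"deltas":{"type":"array","items":{"type":"array","items":{"type":"number"}}},"newtons":{"type":"number"}},"required":["deltas"]}

```bash
mkdir -p pics; cat > h.py <<'E'
from workcell import *
import numpy as np, cv2
def cloud(n):
    r=read_camera(n);K=r["K"];z=r["z_map"]
    v,u=np.mgrid[:480,:640]
    p=cv2.undistortPoints(np.stack([u,v],-1).reshape(-1,1,2).astype(np.float64),np.array(K),np.array(r["dist_coeffs"])).reshape(480,640,2)
    P=np.dstack([p*z[...,None],z]);T=np.array(r["world_from_camera"])
    W=P@T[:3,:3].T+T[:3,3];W[z==0]=np.nan
    return r["image"],W
E
python3 - <<'E'
from h import *
s=get_state();print(s)
for n in("top","side"):
    im,W=cloud(n);cv2.imwrite(f"pics/{n}0.png",im[...,::-1]);np.savez(f"{n}0.npz",im=im,W=W)
E
```

```text
{'clock': 0.0, 'joint_pos': array([-1.38360341e+00,  3.14018798e-01,  4.49615505e-02,  1.30356648e+00,
        4.98449346e-06,  1.43122203e+00]), 'qvel': array([ 0.00099118,  0.00100498, -0.00103736,  0.00206579,  0.00089007,
        0.00027803]), 'tau': array([-1.28186235e-03, -4.80622852e+01,  2.98533618e+01,  1.93934399e-02,
       -8.84276255e-05,  2.72478573e-06]), 'tcp_pos': array([ 0.18447666, -0.54407086,  0.23039126]), 'orientation': array([-9.13500808e-04,  9.86682151e-01,  1.62657607e-01, -1.92609830e-05]), 'wrist_force': array([ 0.94341774,  0.93963215, -0.13291056]), 'ft_torque': array([-0.00844856, -0.06996767, -0.01987821]), 'grip_force': 0.0, 'finger_gap': 0.0857676833350841}
```

View pics/top0.png

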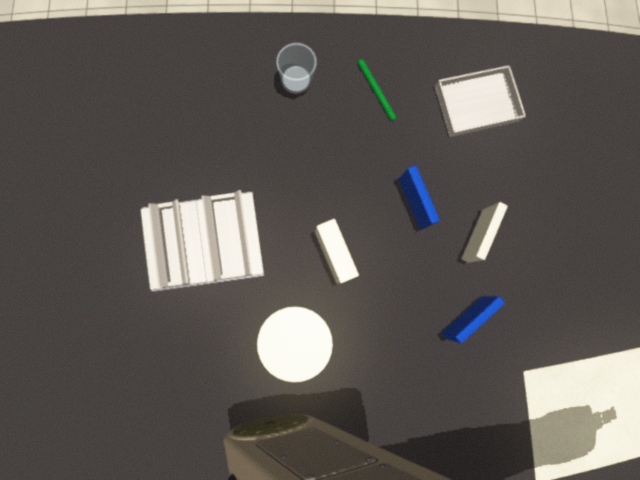

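View pics/side0.png

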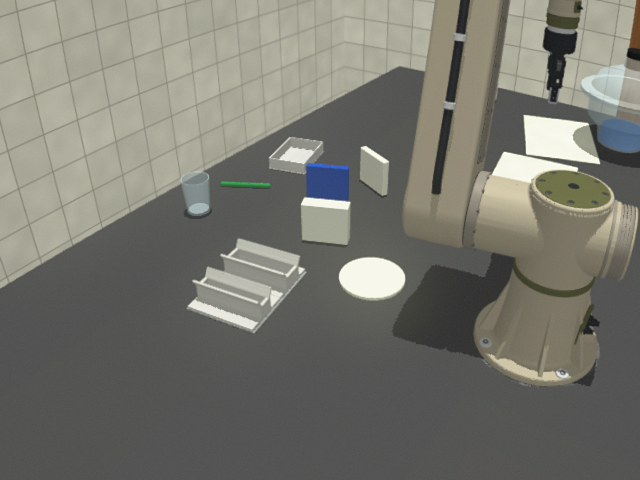

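The top view shows the rack at about (203,242), the thick white slab at (337,252), the thin white slab at (487,232), and blue decoys at (418,197) and (473,320). The side view agrees, with the rack at (248,285).

```bash
python3 - <<'E'
from h import *
d=np.load("top0.npz");W=d["W"];im=d["im"]
for n,(u0,u1,v0,v1) in dict(thick=(305,370,210,295),thin=(455,515,195,270),blueA=(395,442,160,232),blueB=(438,508,290,345)).items():
    w=W[v0:v1,u0:u1].reshape(-1,3);w=w[np.isfinite(w[:,0])]
    t=w[(w[:,2]>.08)&(w[:,2]<.1)]
    r=cv2.minAreaRect((t[:,:2]*1000).astype(np.float32));c=cv2.boxPoints(r)
    print(n,len(t),np.median(t[:,2]).round(4),np.round(r[0],1),np.round(r[1],1),round(r[2],1),c.round(0).tolist())
w=W[180:305,130:275].reshape(-1,3);w=w[np.isfinite(w[:,0])]
print("bench z",np.nanmedian(W[300:320,150:230,2]))
b=w[w[:,2]>.006];r=cv2.minAreaRect((b[:,:2]*1000).astype(np.float32));print("rack",r,cv2.boxPoints(r))
hi=w[w[:,2]>.044]
r=cv2.minAreaRect((hi[:,:2]*1000).astype(np.float32));print("cheektops",r)
t=np.radians(r[2])
# row profile
for v in (225,245,262):
    print([(u,int(W[v,u,0]*1000),int(W[v,u,1]*1000),int(W[v,u,2]*1000)) for u in range(138,272,3)])
E
```

```text
thick 1213 0.0908 [488.6 -53.5] [99.6 32.1] 22.7 [[437.0, -58.0], [449.0, -88.0], [541.0, -49.0], [528.0, -20.0]]
thin 646 0.0905 [ 524.1 -308.5] [ 17.7 100.8] 65.2 [[475.0, -295.0], [566.0, -338.0], [574.0, -322.0], [482.0, -279.0]]
blueA 629 0.0906 [ 582.4 -194.4] [99.4 17.4] 22.4 [[533.0, -205.0], [540.0, -221.0], [632.0, -184.0], [625.0, -167.0]]
blueB 661 0.0907 [ 379.4 -287.6] [ 17.7 100.5] 41.0 [[340.0, -256.0], [406.0, -331.0], [419.0, -320.0], [353.0, -244.0]]
bench z 0.001131983703054118
rack ((500.2764587402344, 186.00450134277344), (220.8374481201172, 232.1329345703125), 13.623473167419434) [[365.6261   272.79733 ]
 [420.30276   47.195557]
 [634.9268    99.21167 ]
 [580.2501   324.81345 ]]
cheektops ((509.3399963378906, 174.464111328125), (143.04879760742188, 161.2161407470703), 8.47447395324707)
[(138, 536, 293, 2), (141, 536, 289, -3), (144, 535, 279, 12), (147, 535, 275, 9), (150, 530, 258, 54), (153, 530, 253, 51), (156, 531, 250, 45), (159, 532, 246, 39), (162, 534, 245, 22), (165, 535, 242, 10), (168, 535, 237, 9), (171, 535, 231, 10), (174, 535, 226, 12), (177, 531
[... 1789 characters left out ...]
 15), (171, 470, 229, 11), (174, 470, 224, 9), (177, 470, 218, 14), (180, 469, 208, 38), (183, 469, 201, 50), (186, 471, 203, 8), (189, 471, 198, 10), (192, 471, 192, 12), (195, 471, 188, 7), (198, 471, 182, 10), (201, 471, 177, 9), (204, 471, 171, 11), (207, 471, 167, 7), (210, 469, 155, 52), (213, 469, 150, 48), (216, 470, 146, 45), (219, 470, 142, 37), (222, 471, 140, 11), (225, 472, 135, 10), (228, 472, 129, 11), (231, 472, 124, 11), (234, 472, 119, 12), (237, 472, 114, 11), (240, 472, 108, 12), (243, 472, 103, 9), (246, 470, 95, 45), (249, 470, 89, 53), (252, 472, 88, 9), (255, 472, 82, 10), (258, 472, 77, 13), (261, 472, 72, 13), (264, 473, 67, 0), (267, 473, 62, 3), (270, 473, 57, 0)]
```

```bash
cat > rack.py <<'E'
from h import *
from scipy.optimize import least_squares
for n in("top","side"):
    d=np.load(n+"0.npz");W=d["W"]
    R=(W[...,0]>.40)&(W[...,0]<.62)&(W[...,1]>.05)&(W[...,1]<.31)
    m=(R&(W[...,2]>.0055)&(W[...,2]<.06)).astype(np.uint8)
    m=cv2.morphologyEx(cv2.medianBlur(m,5),cv2.MORPH_OPEN,np.ones((3,3)))
    m=cv2.connectedComponentsWithStats(m)
    k=1+np.argmax(m[2][1:,4]);M=m[1]==k
    lo=W[M&(W[...,2]<.016)]
    r=cv2.minAreaRect((lo[:,:2]*1000).astype(np.float32));print(n,"base",np.round(r[0],1),np.round(r[1],1),r[2],"z",np.median(lo[:,2]))
    hi=W[M&(W[...,2]>.046)&(W[...,2]<.06)]*1000
    # four parallel ridges: y = b_k + a*(x-510)
    a=np.tan(np.radians(8));b=None
    th=np.linspace(0,15,301);best=max(th,key=lambda t:np.sum(np.histogram(hi[:,1]-np.tan(np.radians(t))*(hi[:,0]-510),np.arange(60,300,2))[0].astype(float)**2))
    q=(hi[:,1]-np.tan(np.radians(best))*(hi[:,0]-510))*np.cos(np.radians(best))
    h,e=np.histogram(q,np.arange(60,300,2));print("theta",best);print([(int(x),int(c)) for x,c in zip(e,h) if c>3])
    t=np.radians(best);s=hi[:,0]*np.cos(t)+hi[:,1]*np.sin(t);print("along 1-99%",np.percentile(s,[1,50,99]), "z",np.percentile(hi[:,2],[10,50,90]))
E
python3 rack.py
```

```text
top base [511.7 178.4] [152.7 200.1] 8.69579029083252 z 0.010839495056988557
theta 8.6
[(92, 76), (94, 97), (96, 91), (98, 86), (100, 43), (150, 36), (152, 98), (154, 122), (156, 100), (158, 86), (160, 16), (200, 36), (202, 102), (204, 82), (206, 59), (208, 28), (242, 31), (244, 85), (246, 126), (248, 115), (250, 75), (252, 26)]
along 1-99% [460.06098158 528.95040387 599.01271   ] z [47.5032908  51.72481862 54.97171957]
side base [526.4 174.8] [183.2 218.5] 9.44361686706543 z 0.011411796195459512
theta 8.4
[(92, 6), (94, 20), (96, 56), (98, 95), (100, 91), (102, 48), (104, 21), (154, 8), (156, 51), (158, 106), (160, 47), (200, 7), (202, 28), (204, 64), (206, 135), (208, 81), (210, 48), (212, 10), (246, 19), (248, 77), (250, 92), (252, 22)]
along 1-99% [459.05911843 527.01781321 598.15438362] z [47.10938068 51.2618803  54.59580406]
```

```bash
python3 -c "
import workcell as w
print(w.grasp_offset if hasattr(w,'grasp_offset') else [x for x in dir(w) if x[0]!='_'])"
```

```text
0.0187
```

Call:
step_arm([
  [21, 15, 0, 0, 0, 8.5, 1],
  [21, 15, 0, 0, 0, 8.5, 1],
  [21, 15, 0, 0, 0, 8.5, 1],
  [21, 15, 0, 0, 0, 8.5, 1],
  [21, 15, 0, 0, 0, 8.5, 1],
], newtons=70)

```text
clock: 0.6
tcp_pos: [0.2902, -0.4687, 0.2308]
orientation: [-0.0, 0.859, 0.512, 0.0]
wrist_force: [-0.3, -0.1, 0.3]
finger_gap: 0.0852
grip_force: 0.0
```

Call:
step_arm([
  [21, 15, 0, 0, 0, 8.5, 1],
  [21, 15, 0, 0, 0, 8.5, 1],
  [21, 15, 0, 0, 0, 8.5, 1],
  [21, 15, 0, 0, 0, 8.5, 1],
  [21, 15, 0, 0, 0, 8.5, 1],
])

```text
clock: 1.1
tcp_pos: [0.3952, -0.3936, 0.2308]
orientation: [-0.0, 0.615, 0.788, 0.0]
wrist_force: [-0.6, -0.3, 0.1]
finger_gap: 0.0854
grip_force: 0.0
```

Call:
step_arm([
  [21, 15, 0, 0, 0, 8.5, 1],
  [21, 15, 0, 0, 0, 8.5, 1],
  [21, 15, 0, 0, 0, 8.5, 1],
  [21, 15, 0, 0, 0, 8.5, 1],
  [21, 15, 0, 0, 0, 8.5, 1],
])

```text
clock: 1.6
tcp_pos: [0.5001, -0.3187, 0.2308]
orientation: [-0.0, 0.288, 0.958, 0.0]
wrist_force: [0.2, -1.2, 0.2]
finger_gap: 0.0853
grip_force: 0.0
```

Call:
step_arm([
  [24, 11, 0, 0, 0, 8.5, 1],
  [0, 0, -30, 0, 0, 0, 1],
  [0, 0, 0, 0, 0, 0, 1],
])

```text
clock: 1.9
tcp_pos: [0.5222, -0.3065, 0.1972]
orientation: [-0.003, 0.218, 0.976, 0.002]
wrist_force: [-0.2, 0.4, -1.1]
finger_gap: 0.0856
grip_force: 0.0
```

Call:
step_arm([
  [0, -1, -40, 0, 0, 0.4, 1],
  [0, 0, -40, 0, 0, 0, 1],
  [0, 0, -40, 0, 0, 0, 1],
  [0, 0, -22, 0, 0, 0, 1],
  [0, 0, 0, 0, 0, 0, 1],
])

```text
clock: 2.4
tcp_pos: [0.5206, -0.3081, 0.056]
orientation: [-0.004, 0.216, 0.976, 0.002]
wrist_force: [0.3, 0.5, 0.7]
finger_gap: 0.0852
grip_force: 0.0
```

Call:
step_arm([
  [0, 0, 0, 0, 0, 0, -1],
  [0, 0, 0, 0, 0, 0, -1],
  [0, 0, 0, 0, 0, 0, -1],
  [0, 0, 0, 0, 0, 0, -1],
  [0, 0, 0, 0, 0, 0, -1],
])

```text
clock: 2.9
tcp_pos: [0.5244, -0.3096, 0.0606]
orientation: [0.001, 0.215, 0.977, 0.0]
wrist_force: [-0.6, -1.4, -1.0]
finger_gap: 0.0148
grip_force: 68.2
```

Call:
step_arm([
  [0, 0, 0, 0, 0, 0, -1],
  [0, 0, 0, 0, 0, 0, -1],
  [0, 0, 0, 0, 0, 0, -1],
  [0, 0, 0, 0, 0, 0, -1],
  [0, 0, 0, 0, 0, 0, -1],
])

```text
clock: 3.4
tcp_pos: [0.5244, -0.3097, 0.0606]
orientation: [0.001, 0.215, 0.977, -0.0]
wrist_force: [1.0, 1.5, 6.3]
finger_gap: 0.0149
grip_force: 69.5
```

Call:
step_arm([
  [0, 0, 15, 0, 0, 0, -1],
  [0, 0, 35, 0, 0, 0, -1],
  [0, 0, 40, 0, 0, 0, -1],
  [0, 0, 40, 0, 0, 0, -1],
  [0, 0, 20, 0, 0, 0, -1],
])

```text
clock: 3.9
tcp_pos: [0.5242, -0.3102, 0.2126]
orientation: [0.002, 0.215, 0.977, -0.001]
wrist_force: [0.6, -0.3, -2.7]
finger_gap: 0.0147
grip_force: 68.7
```

Call:
step_arm([
  [-2, 25, 0, 0, 0, 2.5, -1],
  [-2, 45, 0, 0, 0, 2.5, -1],
  [-2, 45, 0, 0, 0, 2.5, -1],
  [-2, 45, 0, 0, 0, 2.5, -1],
  [-2, 45, 0, 0, 0, 2.5, -1],
])

```text
clock: 4.4
tcp_pos: [0.5126, -0.103, 0.2086]
orientation: [-0.001, 0.107, 0.994, 0.0]
wrist_force: [0.6, -0.3, -3.4]
finger_gap: 0.015
grip_force: 68.6
```

Call:
step_arm([
  [-2, 45, 0, 0, 0, 2.5, -1],
  [-2, 45, 0, 0, 0, 2.5, -1],
  [-2, 45, 0, 0, 0, 2.5, -1],
  [-2, 45, 0, 0, 0, 2.5, -1],
  [-2, 45, 0, 0, 0, 2.5, -1],
])

```text
clock: 4.9
tcp_pos: [0.5026, 0.122, 0.2087]
orientation: [-0.001, -0.002, 1.0, -0.0]
wrist_force: [1.4, -0.4, -2.7]
finger_gap: 0.0149
grip_force: 68.6
```

Call:
step_arm([
  [-2, 45, 0, 0, 0, 2.5, -1],
  [-1, 42, 0, 0, 0, 2.5, -1],
  [0, 20, 0, 0, 0, 3.3, -1],
  [0, 0, 0, 0, 0, 0, -1],
  [0, 0, 0, 0, 0, 0, -1],
])

```text
clock: 5.4
tcp_pos: [0.4999, 0.2274, 0.2085]
orientation: [-0.001, -0.074, 0.997, -0.001]
wrist_force: [-0.1, -0.1, -2.3]
finger_gap: 0.0151
grip_force: 69.0
```

```bash
cat > chk.py <<'E'
from h import *
import sys
tag=sys.argv[1];zt=float(sys.argv[2]);x,y=get_state()["tcp_pos"][:2]
print(get_state()["tcp_pos"],get_state()["wrist_force"])
im,W=cloud("side");cv2.imwrite(f"pics/{tag}.png",im[...,::-1])
t,_=cloud("top");cv2.imwrite(f"pics/{tag}t.png",t[...,::-1])
m=(abs(W[...,0]-x)<.08)&(abs(W[...,1]-y)<.06)&(W[...,2]>zt)&(W[...,2]<zt+.055)&(im.min(-1)>90)
p=W[m]*1000;print(len(p),"z",np.percentile(p[:,2],[1,99]))
v,u=np.where(m);print("pix",u.min(),u.max(),v.min(),v.max())
f=cv2.minAreaRect(p[:,:2].astype(np.float32));print(f, np.median(p,0))
# main line of face
l=cv2.fitLine(p[:,:2].astype(np.float32),cv2.DIST_HUBER,0,.01,.01).ravel();print("face dir deg",np.degrees(np.arctan2(l[1],l[0])),"pt",l[2:])
E
python3 chk.py a .145
```

```text
[0.49990697 0.22735846 0.2085241 ] [-0.10511226 -0.13370957 -2.30660596]
1248 z [150.50746407 199.51491495]
pix 199 252 212 249
((496.84552001953125, 234.96685791015625), (103.052490234375, 18.868274688720703), 15.899166107177734) [491.33279826 233.99741725 175.87187438]
face dir deg 8.514208 pt [495.1672  234.73727]
```

Call:
step_arm([
  [3, 0, -30, 0, 0, 0, -1],
  [0, 0, -40, 0, 0, 0, -1],
  [0, 0, -20, 0, 0, 0, -1],
  [0, 0, -12, 0, 0, 0, -1],
  [0, 0, 0, 0, 0, 0, -1],
])

```text
clock: 6.0
tcp_pos: [0.5026, 0.226, 0.1058]
orientation: [-0.002, -0.072, 0.997, -0.0]
wrist_force: [-0.3, -0.1, -3.2]
finger_gap: 0.0149
grip_force: 68.9
```

Call:
step_arm([
  [0, 0, -8, 0, 0, 0, -1],
  [0, 0, -8, 0, 0, 0, -1],
  [0, 0, -8, 0, 0, 0, -1],
  [0, 0, -6, 0, 0, 0, -1],
  [0, 0, 0, 0, 0, 0, -1],
])

```text
clock: 6.5
tcp_pos: [0.5028, 0.2272, 0.0764]
orientation: [-0.001, -0.073, 0.997, -0.0]
wrist_force: [-0.5, 0.0, -3.1]
finger_gap: 0.0147
grip_force: 69.0
```

No side contact. Lower gently to the floor.

Call:
step_arm([
  [0, 0, -2, 0, 0, 0, -1],
  [0, 0, -2, 0, 0, 0, -1],
  [0, 0, -1, 0, 0, 0, -1],
  [0, 0, 0, 0, 0, 0, -1],
])

```text
clock: 6.9
tcp_pos: [0.5035, 0.2274, 0.0723]
orientation: [-0.0, -0.073, 0.997, 0.0]
wrist_force: [-0.3, -0.1, -1.5]
finger_gap: 0.0149
grip_force: 69.0
```

Call:
step_arm([
  [0, 0, -1, 0, 0, 0, -1],
  [0, 0, 0, 0, 0, 0, -1],
])

```text
clock: 7.1
tcp_pos: [0.5036, 0.2274, 0.0713]
orientation: [0.0, -0.073, 0.997, 0.0]
wrist_force: [1.3, -1.2, -3.3]
finger_gap: 0.0148
grip_force: 69.0
```

Call:
step_arm([
  [0, 0, -1, 0, 0, 0, -1],
  [0, 0, 0, 0, 0, 0, -1],
])

```text
clock: 7.3
tcp_pos: [0.5037, 0.2274, 0.0706]
orientation: [0.0, -0.073, 0.997, 0.0]
wrist_force: [-1.2, 0.4, -1.8]
finger_gap: 0.0147
grip_force: 69.1
```

Call:
step_arm([
  [0, 0, -1, 0, 0, 0, -1],
  [0, 0, 0, 0, 0, 0, -1],
])

```text
clock: 7.5
tcp_pos: [0.5037, 0.2275, 0.0705]
orientation: [0.0, -0.073, 0.997, 0.0]
wrist_force: [-2.8, -0.3, 6.7]
finger_gap: 0.0151
grip_force: 70.4
```

Call:
step_arm([
  [0, 0, 0, 0, 0, 0, -0.2],
  [0, 0, 0, 0, 0, 0, -0.2],
  [0, 0, 0, 0, 0, 0, -0.2],
  [0, 0, 15, 0, 0, 0, -0.2],
  [0, 0, 35, 0, 0, 0, 0],
])

```text
clock: 8.0
tcp_pos: [0.5012, 0.2266, 0.1168]
orientation: [-0.003, -0.073, 0.997, -0.001]
wrist_force: [-0.3, -0.1, 0.2]
finger_gap: 0.0425
grip_force: 0.0
```

Call:
step_arm([
  [0, 0, 40, 0, 0, 0, 1],
  [0, 0, 40, 0, 0, 0, 1],
  [0, -40, 10, 0, 0, 0, 1],
  [0, -45, 0, 0, 0, 2, 1],
  [0, -45, 0, 0, 0, 2, 1],
])

```text
clock: 8.5
tcp_pos: [0.504, 0.0964, 0.2101]
orientation: [0.001, -0.11, 0.994, -0.0]
wrist_force: [1.0, -0.7, -0.3]
finger_gap: 0.0855
grip_force: 0.0
```

```bash
python3 - <<'E'
from h import *
im,W=cloud("side");cv2.imwrite("pics/b.png",cv2.resize(im[180:340,150:400,::-1],None,fx=3,fy=3))
m=(abs(W[...,0]-.5)<.08)&(abs(W[...,1]-.227)<.04)&(W[...,2]>.065)&(W[...,2]<.12)
print(m.sum(),np.percentile(W[m],[2,50,98],axis=0))
E
```

```text
1023 [[0.45299203 0.21734018 0.06621026]
 [0.49692249 0.23323113 0.0896667 ]
 [0.54793416 0.24352821 0.10265167]]
```

View pics/b.png

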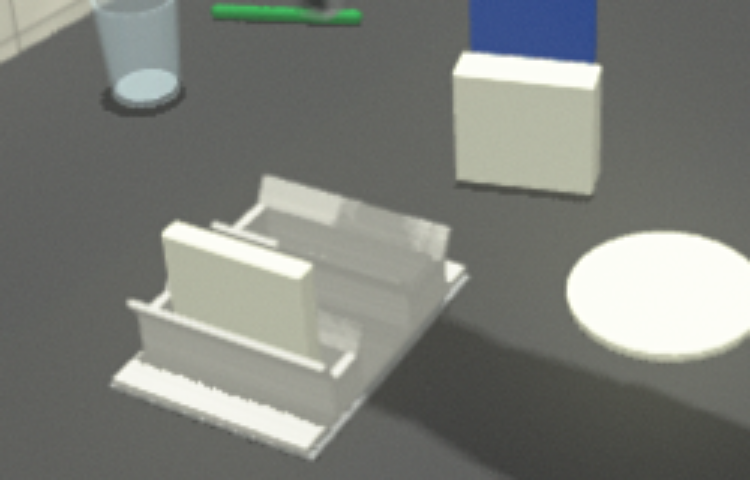

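The thin slab stands upright in the narrow slot, at crop (240,285), with its top at 0.10 m. The thick slab is untouched at crop (528,125).

Call:
step_arm([
  [-5, -50, 0, 0, 0, 4, 1],
  [-5, -50, 0, 0, 0, 4, 1],
  [-5, -50, -10, 0, 0, 2, 1],
  [0, 0, 0, 0, 0, 0, 1],
  [0, 0, 0, 0, 0, 0, 1],
])

```text
clock: 9.05
tcp_pos: [0.4885, -0.052, 0.1993]
orientation: [-0.0, -0.193, 0.981, 0.0]
wrist_force: [-0.8, -0.5, 0.2]
finger_gap: 0.0851
grip_force: 0.0
```

Call:
step_arm([
  [0, -1.5, -40, 0, 0, 0.4, 1],
  [0, 0, -40, 0, 0, 0, 1],
  [0, 0, -40, 0, 0, 0, 1],
  [0, 0, -22, 0, 0, 0, 1],
  [0, 0, 0, 0, 0, 0, 1],
])

```text
clock: 9.55
tcp_pos: [0.4861, -0.0499, 0.0546]
orientation: [-0.003, -0.199, 0.98, 0.002]
wrist_force: [-0.8, 0.4, -0.0]
finger_gap: 0.0855
grip_force: 0.0
```

Call:
step_arm([
  [0, 0, 0, 0, 0, 0, -1],
  [0, 0, 0, 0, 0, 0, -1],
  [0, 0, 0, 0, 0, 0, -1],
  [0, 0, 0, 0, 0, 0, -1],
  [0, 0, 0, 0, 0, 0, -1],
], newtons=90)

```text
clock: 10.05
tcp_pos: [0.4903, -0.0529, 0.0593]
orientation: [0.002, -0.198, 0.98, -0.001]
wrist_force: [-0.2, -0.4, 6.0]
finger_gap: 0.0308
grip_force: 90.4
```

Call:
step_arm([
  [0, 0, 0, 0, 0, 0, -1],
  [0, 0, 0, 0, 0, 0, -1],
])

```text
clock: 10.25
tcp_pos: [0.4903, -0.0529, 0.0593]
orientation: [0.002, -0.198, 0.98, -0.001]
wrist_force: [-0.3, -0.8, 5.6]
finger_gap: 0.031
grip_force: 90.4
```

Call:
step_arm([
  [0, 0, 15, 0, 0, 0, -1],
  [0, 0, 35, 0, 0, 0, -1],
  [0, 0, 40, 0, 0, 0, -1],
  [0, 0, 35, 0, 0, 0, -1],
  [0, 0, 15, 0, 0, 0, -1],
])

```text
clock: 10.75
tcp_pos: [0.4898, -0.0528, 0.2009]
orientation: [0.002, -0.198, 0.98, -0.001]
wrist_force: [0.6, -1.2, -5.4]
finger_gap: 0.0307
grip_force: 90.8
```

Call:
step_arm([
  [5, 30, 0, 0, 0, -3, -1],
  [5, 40, 0, 0, 0, -3, -1],
  [6, 40, 0, 0, 0, -3, -1],
  [6, 40, 0, 0, 0, -3, -1],
  [5, 32, 0, 0, 0, -2.3, -1],
])

```text
clock: 11.25
tcp_pos: [0.515, 0.1315, 0.1971]
orientation: [-0.001, -0.074, 0.997, 0.0]
wrist_force: [-0.3, 0.4, -4.8]
finger_gap: 0.0307
grip_force: 91.0
```

Call:
step_arm([
  [0, 0, 0, 0, 0, 0, -1],
  [0, 0, 0, 0, 0, 0, -1],
])

```text
clock: 11.45
tcp_pos: [0.5149, 0.1301, 0.1968]
orientation: [-0.001, -0.075, 0.997, -0.0]
wrist_force: [-0.1, -0.3, -5.4]
finger_gap: 0.0306
grip_force: 91.4
```

```bash
python3 chk.py c .145
```

```text
[0.51491552 0.13007388 0.19684878] [-0.11088083 -0.26375329 -5.35313846]
1364 z [145.59555786 199.29314644]
pix 229 284 189 226
((506.1011962890625, 142.3526611328125), (104.51734161376953, 35.892974853515625), 25.877338409423828) [498.42267599 143.48135993 172.48746469]
face dir deg 9.835688 pt [507.19745 144.38606]
```

Call:
step_arm([
  [2, -1.5, -30, 0, 0, 0, -1],
  [0, 0, -30, 0, 0, 0, -1],
  [0, 0, -20, 0, 0, 0, -1],
  [0, 0, -12, 0, 0, 0, -1],
  [0, 0, 0, 0, 0, 0, -1],
])

```text
clock: 12.05
tcp_pos: [0.5163, 0.127, 0.1039]
orientation: [-0.002, -0.074, 0.997, -0.0]
wrist_force: [0.9, -0.8, -5.9]
finger_gap: 0.0308
grip_force: 91.2
```

Call:
step_arm([
  [0, 0, -8, 0, 0, 0, -1],
  [0, 0, -8, 0, 0, 0, -1],
  [0, 0, -8, 0, 0, 0, -1],
  [0, 0, -6, 0, 0, 0, -1],
  [0, 0, 0, 0, 0, 0, -1],
])

```text
clock: 12.55
tcp_pos: [0.5169, 0.1281, 0.0745]
orientation: [-0.001, -0.074, 0.997, 0.0]
wrist_force: [-0.6, 0.5, -6.0]
finger_gap: 0.0309
grip_force: 91.3
```

Call:
step_arm([
  [0, 0, -2, 0, 0, 0, -1],
  [0, 0, -2, 0, 0, 0, -1],
  [0, 0, 0, 0, 0, 0, -1],
])

```text
clock: 12.85
tcp_pos: [0.5177, 0.1281, 0.0715]
orientation: [0.0, -0.074, 0.997, 0.0]
wrist_force: [-0.6, 0.6, -5.2]
finger_gap: 0.0312
grip_force: 91.3
```

Call:
step_arm([
  [0, 0, -1, 0, 0, 0, -1],
  [0, 0, 0, 0, 0, 0, -1],
])

```text
clock: 13.05
tcp_pos: [0.5178, 0.1281, 0.0706]
orientation: [0.0, -0.074, 0.997, 0.0]
wrist_force: [-0.1, 0.5, -5.8]
finger_gap: 0.0307
grip_force: 91.3
```

Call:
step_arm([
  [0, 0, -1, 0, 0, 0, -1],
  [0, 0, 0, 0, 0, 0, -1],
])

```text
clock: 13.25
tcp_pos: [0.5177, 0.1281, 0.0695]
orientation: [0.0, -0.074, 0.997, 0.0]
wrist_force: [-0.9, -0.1, -5.3]
finger_gap: 0.0304
grip_force: 91.3
```

Call:
step_arm([
  [0, 0, -1, 0, 0, 0, -1],
  [0, 0, 0, 0, 0, 0, -1],
])

```text
clock: 13.45
tcp_pos: [0.5177, 0.1281, 0.0693]
orientation: [0.0, -0.074, 0.997, 0.0]
wrist_force: [-3.0, -0.9, 2.7]
finger_gap: 0.0306
grip_force: 92.5
```

Call:
step_arm([
  [0, 0, -0.5, 0, 0, 0, -1],
  [0, 0, 0, 0, 0, 0, -1],
])

```text
clock: 13.65
tcp_pos: [0.5177, 0.128, 0.0693]
orientation: [0.0, -0.074, 0.997, -0.0]
wrist_force: [-4.1, -1.6, 6.4]
finger_gap: 0.0307
grip_force: 93.5
```

Seated on the floor. Release and retreat.

Call:
step_arm([
  [0, 0, 0, 0, 0, 0, 0.3],
  [0, 0, 0, 0, 0, 0, 0.3],
  [0, 0, 0, 0, 0, 0, 0.3],
  [0, 0, 15, 0, 0, 0, 0.3],
  [0, 0, 35, 0, 0, 0, 0.3],
])

```text
clock: 14.15
tcp_pos: [0.5155, 0.1278, 0.1157]
orientation: [-0.003, -0.074, 0.997, -0.0]
wrist_force: [0.6, -0.3, 0.6]
finger_gap: 0.0554
grip_force: 0.0
```

Call:
step_arm([
  [0, 0, 40, 0, 0, 0, 0.3],
  [0, 0, 40, 0, 0, 0, 0.3],
  [0, -45, 10, 0, 0, 0, 0.3],
  [0, -45, 0, 0, 0, 0, 0.3],
  [0, -45, 0, 0, 0, 0, 0.3],
])

```text
clock: 14.65
tcp_pos: [0.5185, -0.008, 0.2091]
orientation: [0.001, -0.075, 0.997, -0.0]
wrist_force: [0.7, -0.8, -0.0]
finger_gap: 0.0555
grip_force: 0.0
```

Call:
step_arm([
  [0, -45, 0, 0, 0, 0, 0.3],
  [0, -45, 0, 0, 0, 0, 0.3],
  [0, 0, 0, 0, 0, 0, 0.3],
  [0, 0, 0, 0, 0, 0, 0.3],
])

```text
clock: 15.05
tcp_pos: [0.5177, -0.0979, 0.2079]
orientation: [0.0, -0.073, 0.997, 0.0]
wrist_force: [0.3, 0.6, 0.0]
finger_gap: 0.0558
grip_force: 0.0
```

```bash
python3 - <<'E'
from h import *
im,W=cloud("side");t,V=cloud("top")
for n,x,y in(("thin",.503,.2275),("thick",.517,.128)):
    for w in (W,V):
        m=(abs(w[...,0]-x)<.08)&(abs(w[...,1]-y)<.045)&(w[...,2]>.092)&(w[...,2]<.115)
        print(n,m.sum(),np.percentile(w[m],[2,50,98],axis=0).round(3).tolist())
a=cv2.resize(im[200:340,170:330,::-1],(400,350));b=cv2.resize(t[180:300,130:290,::-1],(400,350))
cv2.imwrite("pics/d.png",np.hstack([a,b]))
E
```

```text
thin 463 [[0.453, 0.217, 0.092], [0.499, 0.231, 0.1], [0.548, 0.242, 0.103]]
thin 691 [[0.454, 0.214, 0.094], [0.502, 0.226, 0.101], [0.55, 0.239, 0.104]]
thick 673 [[0.466, 0.109, 0.093], [0.511, 0.133, 0.101], [0.561, 0.15, 0.104]]
thick 1280 [[0.468, 0.107, 0.097], [0.516, 0.126, 0.101], [0.564, 0.146, 0.104]]
```

View pics/d.png

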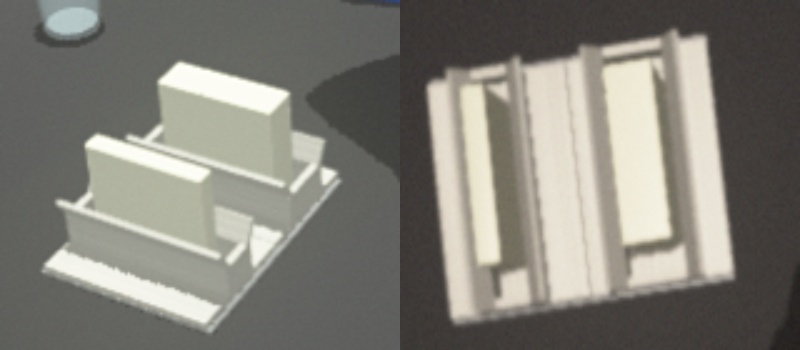

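Both slabs stand upright in their slots: the thin one at left-crop (150,185) and the thick one at (225,120). Both tops are at 0.10 m, as expected for slabs on the slot floor.

```bash
python3 -c "
from workcell import *
print(hand_in())"
```

```text
the job is handed in; nothing more can be done
None
```

The job is handed in: the thin slab is in the narrow slot and the thick slab in the wide slot, both upright on the slot floor and released, in about 15 s of the 69 s allowed.

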